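Roll the idler roller onto the set-up line

ROBOT

A 6-joint arm with a two-finger parallel gripper is mounted at the origin on the work surface. World frame = base frame: x ahead of the robot, y to its left, z up, the work surface at z = 0. Lengths are in m, angles in rad, forces in N, time in s.
With the tool pointing down it reaches from about 0.375 to 0.75 m from the base axis. Payload 9 kg.
Tool frame: the origin (TCP) lies at the very end of the fingers, on their centre line; the grasp point (between the pads) lies 19 mm behind it (ctrl.grip_point_offset is the distance from the TCP to the grasp point, in m); z points along the fingers, y is the line along which they close (so a half turn about z gives the same grasp; the last joint's range is limited). The gripper opens to 85 mm and grips with 20 to 120 N. Pads are 22 mm wide; open, the fingers measure 114 mm over their backs; the gripper's body (76 mm by 85 mm) begins 54 mm behind the grasp point. The pads swing forward as they close: fully open they stand 13 mm farther back than shut.
Start: joints at [-1.437, 0.104, 0.097, 1.564, 0, 1.353], TCP at [0.207, -0.563, 0.231] pointing down, gripper open.
Joint ranges: [-2.99, 2.99], [-0.84, 1.86], [-1.1, 1.16], [-1.84, 2.11], [-1.51, 1.56], [-3.14, 3.14]. Speed limits (rad/s): [2.22, 2.22, 2.57, 3.14, 3.14, 3.14].

INTERFACE

Orientations are given as a unit quaternion [x, y, z, w].
In Python, from workcell import ctrl gives the robot as it stands.
- The arm moves only by the tool carry_out, never from a script. Its arguments are lists of equal length, an entry for each row: "slide": the shift along the tool's x, y, z in cm, a list of three; "delta_rot": the turn, a rotation vector about the tool's x, y, z in rad, a list of three. A call has 1 to 12 rows; each row is the pose to reach, as a shift and turn from the pose commanded when the call began, along the tool's axes at that moment; what a row does not reach only later rows make up. A row lasts 1/12 s, in which the tool goes at most 41.7 mm and 7.16 degrees, less where a joint would pass 70% of its speed; a pose out of reach is approached as far as the arm can. A call with a gripper value outside its range is refused whole. "gripper" is the closure in counts, from 0 (fully open) to 255 (shut), set as the call begins (left out, the last holds). The fingers move at their own pace and stop on an object; "newtons" is the grip in N (left out, the last holds). Time passes only in rows, so rows that repeat a pose let the fingers close. It gives the time, the measured TCP pose, the force, the opening and the grip force at its end, in the units of the state.
- ctrl.state(): the state, without advancing time (a new reading comes with each control period).
- ctrl.capture(name): name is "side" or "top" or "wrist"; returns a dict with "image" (384x512x3 uint8, red, green, blue), "mtx" (3x3 intrinsics, pixels), "world_from_camera" (4x4, takes a point from camera to world coordinates). Camera axes: x right, y down, z forward; pixel columns grow to the right and rows downward; lengths in m; the calibration is good to about 2 mm. A picture is of the moment at which its call begins. There is no depth.
- ctrl.hand_in(): hands the job in; it is judged then, once.
The state is a dict: "time": time; "joint_positions": joint angles; "joint_velocities": joint speeds; "effort": joint torques, N m; "tcp_pos": TCP position; "eef_rot": TCP orientation; "force": force on the tool from outside, world axes, zero at the start; "wrist_torque": the same for the moment, N m; "gripper_width": finger opening in m; "grip_force": force on a finger pad.
Only numpy, scipy, OpenCV 4.12 (cv2) and the standard library are available. Lean on these libraries where they do the work, as an engineer would, in place of code of your own. Each camera call takes 0.05 s, during which the arm holds its last target. There are 200 camera calls.

TASK

The saw's loose aluminium idler roller lies on the plywood layout board, to one side of the black marked line. Push the top of the roller sideways with your fingertips to roll it onto the line, so that it comes to rest lying along the line and centred over it, within the line's end marks. Really roll it over the board: do not drag it, pinch it or lift it, and leave the brass weight, the can and the wrench where they are.

Things in the scene. Friction and masses are not known exactly. Their poses are not given: they have to be found in the camera images.
- roller_center (a point): Centre of the loose solid aluminium roller, diameter 50 mm, length 140 mm, about 0.35 kg, lying on the board 62 to 90 mm to either side of the line, nearly parallel to it. The point is 25 mm above the board's top. x runs along the roller; y, z turn as it rolls (z up at the start). A fingertip on its top moving sideways rolls it half as far; rolling drag stops it soon when let go.
- line (a point): Middle of the straight black line on the fixed plywood board (300 x 300 mm, 12 mm thick, flat on the table). The point lies on the board's top face, 12 mm above the table. x runs along the line, y across it, z up. The line is 3 mm wide, 280 mm long, with a short cross mark at each end.
- weight: Bystander: small round brass weight with a knob, 38 mm diameter, 42 mm high, standing on the board on the other side of the line from the roller, 62 to 90 mm from the line. Origin at the centre of its underside, z up.
- can: Bystander: can standing on the table beside the board, 60 mm diameter, 130 mm high. Origin at the centre of its underside, z up.
- wrench: Bystander: steel wrench lying flat on the table beside the board, about 180 mm long, 7 mm thick. Origin near the middle of its underside, x along its length.
Not all that is in view belongs to the job. Leave any pink or purple look-alike of the part that bears roller_center alone.

How it is judged:
On the way:
1. the roller has rolled at least about a sixth of a turn while lying on the board (angle between roller_center's own z axis and vertical above 1 rad and height (world z) of roller_center between 0.033 and 0.043 m and angle between roller_center's own x axis and vertical above 1.4 rad), for 0.05 s.
At the end, for the whole second after the job is handed in: The roller lies on the board, its axis within 8 mm of the line and within 0.15 rad of its direction, its middle within 70 mm of the line's middle (both ends within the end marks), resting on the board and staying there for the last second; weight (12 mm), can and wrench (15 mm) not moved (y of roller_center in the frame of line between -0.008 and 0.008 m and x of roller_center in the frame of line between -0.07 and 0.07 m and angle between the x axis of roller_center and the x axis of line, either way round below 0.15 rad and height (world z) of roller_center between 0.033 and 0.041 m and distance of weight from where it was at the start of the episode below 0.012 m and distance of each of can, wrench from where it was at the start of the episode below 0.015 m); the robot touches nothing.
It fails at once if the roller is lifted off the board, by more than 8 mm (height (world z) of roller_center above 0.045 m).
It fails at once if the roller is dragged or carried instead of rolled: 30 to 45 mm from its start it has turned less than 0.4 rad (distance of roller_center from where it was at the start of the episode between 0.03 and 0.045 m and angle between roller_center's own z axis and vertical below 0.4 rad).
It fails at once if the brass weight is moved by more than 12 mm (distance of weight from where it was at the start of the episode above 0.012 m).
It fails at once if the can is moved by more than 15 mm (distance of can from where it was at the start of the episode above 0.015 m).
It fails at once if the wrench is moved by more than 15 mm (distance of wrench from where it was at the start of the episode above 0.015 m).
It also fails if it takes over 51 s, if anything falls off the work surface, if the arm or the gripper's body presses on something with over 40 N, if the wrist force passes 120 N, or if a joint passes its speed limit or range.

## Working session

There is one attempt and no reset: what is moved stays moved. The work goes in short steps, Python scripts to look and compute and a tool call to move; the robot and the scene stay as the last step left them, time stands still between calls to the robot, and variables do not carry over. Pictures are saved under pics/ and viewed, at most 10 in all, crops included, and the job is handed in when it is done.

Besides the shell and the picture viewer there is one more tool, called after "Emit:" by a JSON object that holds its "fn" and its "kwargs". carry_out: Moves the arm, as the interface text tells. Its arguments: {"type":"object","properties":{"slide":{"type":"array"},"delta_rot":{"type":"array"},"gripper":{"type":"number"},"newtons":{"type":"number"}},"required":["slide","delta_rot"]}

```bash
mkdir -p pics; python3 - <<'E'
from workcell import ctrl
import cv2,numpy as np
a=[]
for n in("top","side"):
    c=ctrl.capture(n); np.savez(f"{n}0.npz",**c); cv2.imwrite(f"pics/{n}0.png",c["image"][:,:,::-1])
    print(n,c["world_from_camera"].round(3).tolist(),c["mtx"].round(1).tolist())
s=ctrl.state();print({k:np.round(s[k],3).tolist() for k in("time","tcp_pos","eef_rot","gripper_width")})
E
```

```text
top [[0.02, -0.998, 0.051, 0.591], [-1.0, -0.02, 0.007, 0.003], [-0.006, -0.051, -0.999, 1.369], [0.0, 0.0, 0.0, 1.0]] [[466.6, 0.0, 260.5], [0.0, 466.6, 195.9], [0.0, 0.0, 1.0]]
side [[0.98, -0.147, 0.132, 0.486], [-0.197, -0.682, 0.704, -0.918], [-0.013, -0.717, -0.697, 0.937], [0.0, 0.0, 0.0, 1.0]] [[431.6, 0.0, 262.5], [0.0, 431.6, 195.0], [0.0, 0.0, 1.0]]
{'time': 0.1, 'tcp_pos': [0.207, -0.563, 0.231], 'eef_rot': [0.985, 0.175, 0.0, -0.001], 'gripper_width': 0.085}
```

View pics/top0.png

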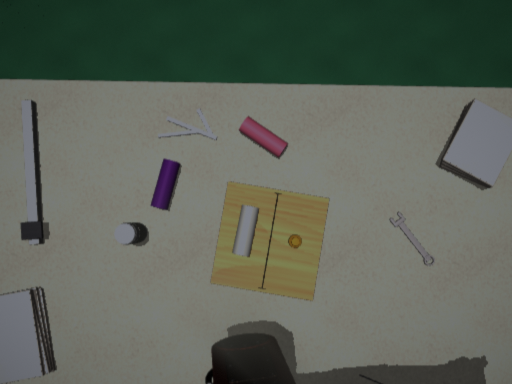

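View pics/side0.png

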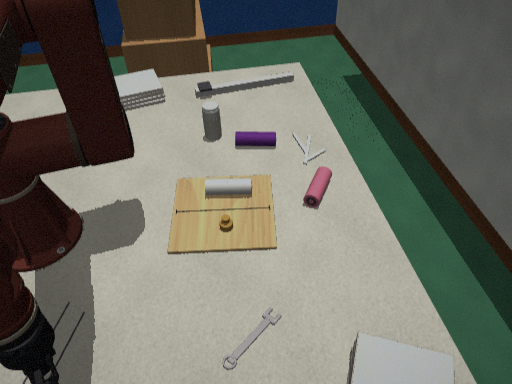

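The top view shows the roller at about (246,231), the line from (277,194) to (263,289), the weight at (295,241), the can at (125,233) and the wrench at (412,238). The side view agrees with this. The pink and purple cylinders are decoys.

```bash
cat > h.py <<'E'
import cv2,numpy as np
from scipy.spatial.transform import Rotation as R
def cast(c,uv,z):
    T=c["world_from_camera"];d=T[:3,:3]@np.linalg.solve(c["mtx"],[uv[0],uv[1],1.]);o=T[:3,3]
    return (o+d*(z-o[2])/d[2])[:2]
def blobs(m):
    n,l,s,ce=cv2.connectedComponentsWithStats(m.astype(np.uint8)); return l,s,ce
def roller(c,box):
    """centre, axis yaw, pixel extents of the grey roller in a box (u0,v0,u1,v1)"""
    h=cv2.cvtColor(c["image"],cv2.COLOR_RGB2HSV);m=np.zeros(h.shape[:2],bool)
    u0,v0,u1,v1=box;m[v0:v1,u0:u1]=((h[...,1]<60)&(h[...,2]>70))[v0:v1,u0:u1]
    l,s,_=blobs(m);k=1+s[1:,4].argmax();p=np.argwhere(l==k)[:,::-1].astype(np.float32)
    r=cv2.minAreaRect(p);b=cv2.boxPoints(r);e=[np.linalg.norm(b[1]-b[0]),np.linalg.norm(b[2]-b[1])]
    a,q=((b[0]+b[3])/2,(b[1]+b[2])/2) if e[0]>e[1] else ((b[0]+b[1])/2,(b[2]+b[3])/2)
    return cast(c,a,.037),cast(c,q,.037),s[k].tolist()
def line(c):
    A=[]
    h=c["image"].max(2)<60;m=np.zeros_like(h);m[188:295,255:285]=h[188:295,255:285]
    l,s,_=blobs(m);k=1+s[1:,4].argmax();p=np.argwhere(l==k)[:,::-1].astype(np.float32)
    vx,vy,x,y=cv2.fitLine(p,cv2.DIST_HUBER,0,.01,.01).ravel();t=(p-[x,y])@[vx,vy]
    f=lambda t:cast(c,(x+vx*t,y+vy*t),.012)
    return f(t.min()),f(t.max()),s[k].tolist()
def report(c,L,box):
    a,b,s=roller(c,box);m=(L[0]+L[1])/2;x=(L[1]-L[0])/np.linalg.norm(L[1]-L[0]);y=np.array([-x[1],x[0]])
    r=(a+b)/2-m;d=(b-a)/np.linalg.norm(b-a)
    print("roller",((a+b)/2).round(4),"len",np.linalg.norm(b-a).round(4),s,"in line x,y",(r@x).round(4),(r@y).round(4),"ang",(np.arctan2(d@y,d@x)).round(3), "yaw",np.arctan2(d[1],d[0]).round(3))
E
python3 - <<'E'
from h import *
c=np.load("top0.npz");L=line(c);print(L,np.linalg.norm(L[0]-L[1]),"yaw",np.arctan2(*(L[1]-L[0])[::-1]))
np.save("L.npy",L[:2]);report(c,L[:2],(228,195,263,265))
print("weight",cast(c,(295,241),.045))
q=R.from_quat([.985,.175,0,-.001]).as_matrix();print(q.round(3))
E
```

```text
(array([ 0.62313155, -0.02970564]), array([ 0.66676458, -0.03582196]), [275, 194, 3, 16, 18]) 0.04405963354823085 yaw -0.13926895587887278
roller [0.5605 0.0559] len 0.1454 [233, 205, 25, 52, 824] in line x,y -0.0959 0.0761 ang -0.037 yaw -0.176
weight [ 0.53301563 -0.08735705]
[[ 0.939  0.344 -0.   ]
 [ 0.344 -0.939  0.002]
 [ 0.    -0.002 -1.   ]]
```

```bash
python3 - <<'E'
import re
s=open("h.py").read()
s=s.replace('''h=c["image"].max(2)<60;''','''g=cv2.cvtColor(c["image"],cv2.COLOR_RGB2GRAY);h=cv2.morphologyEx(g,cv2.MORPH_BLACKHAT,np.ones((11,11),np.uint8))>25;''')
open("h.py","w").write(s)
from h import *
c=dict(np.load("top0.npz"));L=line(c);print(L,np.linalg.norm(L[0]-L[1]),"yaw",np.arctan2(*(L[1]-L[0])[::-1]))
np.save("L.npy",L[:2]);report(c,L[:2],(228,195,263,265))
w=ctrl=None
E
```

```text
(array([0.39386682, 0.00435725]), array([ 0.67195409, -0.03675768]), [258, 192, 23, 97, 181]) 0.2811102418226661 yaw -0.14678563619708218
roller [0.5605 0.0559] len 0.1454 [233, 205, 25, 52, 824] in line x,y 0.0168 0.0753 ang -0.03 yaw -0.176
```

```bash
cat >> h.py <<'E'
def togo(p,yaw):
    "slide (cm) and turn to world point p, tool down with tool x at yaw"
    from workcell import ctrl
    s=ctrl.state();q=R.from_quat(s["eef_rot"]);x=np.array([np.cos(yaw),np.sin(yaw),0]);z=np.array([0,0,-1.]);T=R.from_matrix(np.c_[x,np.cross(z,x),z])
    print("slide",(q.inv().apply(np.array(p)-s["tcp_pos"])*100).round(2),"rot",(q.inv()*T).as_rotvec().round(3))
E
python3 - <<'E'
from h import *
y=np.array([.146,.989]);p=np.array([.5605,.0559])+.009*y
togo([*p,.10],-.155)
E
```

```text
slide [ 54.96 -46.68  13.13] rot [-0.001  0.     0.507]
```

Emit:
{"fn": "carry_out", "kwargs": {"slide": [[4,-3,0],[7,-6,1],[10,-9,2],[13,-11,3],[16,-14,4],[19,-16,5],[22,-19,6],[25,-21,6],[28,-24,6],[31,-26,6],[34,-29,6],[37,-31,6]], "delta_rot": [[0,0,0.04],[0,0,0.08],[0,0,0.13],[0,0,0.17],[0,0,0.21],[0,0,0.26],[0,0,0.3],[0,0,0.34],[0,0,0.38],[0,0,0.42],[0,0,0.46],[0,0,0.507]], "gripper": 255}}

```text
time: 1.1
tcp_pos: [0.4474, -0.1421, 0.1712]
eef_rot: [0.997, -0.078, -0.0, -0.0]
force: [0.5, -0.6, -0.2]
gripper_width: 0.0001
grip_force: 0.0
```

```bash
python3 - <<'E'
from h import *
y=np.array([.146,.989]);p=np.array([.5605,.0559])+.009*y
togo([*p,.085],-.155)
E
```

```text
slide [  8.08 -22.22   8.62] rot [-0.     0.    -0.002]
```

Emit:
{"fn": "carry_out", "kwargs": {"slide": [[1.2,-3.2,1],[2.4,-6.4,2],[3.5,-9.6,3],[4.7,-12.8,4],[5.8,-16,5],[7,-19.2,6],[8,-22.2,7.5],[8.1,-22.2,8.6],[8.1,-22.2,8.6]], "delta_rot": [[0,0,0],[0,0,0],[0,0,0],[0,0,0],[0,0,0],[0,0,0],[0,0,0],[0,0,0],[0,0,0]]}}

```text
time: 1.85
tcp_pos: [0.5587, 0.0541, 0.0821]
eef_rot: [0.998, -0.07, -0.002, -0.004]
force: [-0.6, -1.5, -0.3]
gripper_width: -0.0003
grip_force: 0.0
```

```bash
python3 - <<'E'
from h import *
from workcell import ctrl
c=ctrl.capture("wrist");cv2.imwrite("pics/w1.png",c["image"][:,:,::-1])
y=np.array([.146,.989]);p=np.array([.5605,.0559])+.009*y
togo([*p,.062],-.155)
E
```

```text
slide [ 0.13 -1.17  2.17] rot [-0.007  0.003  0.014]
```

View pics/w1.png

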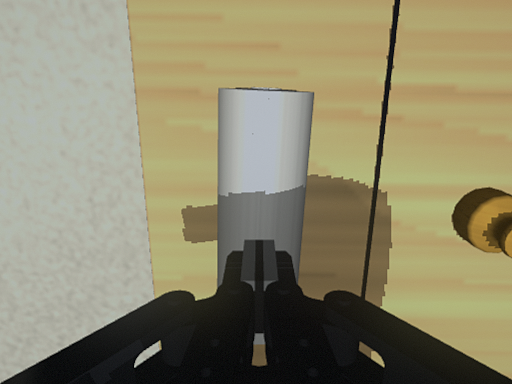

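Fingertips are over the roller's middle. The roller spans u 218–314, the line runs along u 365–398, and the weight is to the right at (490,225). The shut tips are narrow, about 15 mm, so I'll use several short strokes.

Emit:
{"fn": "carry_out", "kwargs": {"slide": [[0,-0.2,0.8],[0,-0.2,1.4],[0,-0.2,1.7],[0,-0.2,1.8],[0,-0.2,1.8],[0,-0.2,1.8]], "delta_rot": [[0,0,0],[0,0,0],[0,0,0],[0,0,0],[0,0,0],[0,0,0]]}}

```text
time: 2.4
tcp_pos: [0.5606, 0.0538, 0.0676]
eef_rot: [0.998, -0.07, 0.0, -0.004]
force: [-0.7, -0.3, -0.0]
gripper_width: 0.0002
grip_force: 0.0
```

```bash
python3 - <<'E'
from h import *
from workcell import ctrl
print(ctrl.state()["tcp_pos"],ctrl.state()["force"])
y=np.array([.146,.989]);p=np.array([.5605,.0559])+.005*y
togo([*p,.062],-.155)
E
```

```text
[0.56056963 0.05376252 0.0676122 ] [-0.72970185 -0.31748378 -0.0278837 ]
slide [-0.03 -0.71  0.57] rot [-0.008 -0.     0.015]
```

Emit:
{"fn": "carry_out", "kwargs": {"slide": [[0,-0.7,0],[0,-0.7,0.3],[0,-0.7,0.5],[0,-0.7,0.6],[0,-0.7,0.65],[0,-0.7,0.65],[0,-0.7,0.65]], "delta_rot": [[0,0,0],[0,0,0],[0,0,0],[0,0,0],[0,0,0],[0,0,0],[0,0,0]]}}

```text
time: 2.98
tcp_pos: [0.5613, 0.0578, 0.062]
eef_rot: [0.998, -0.067, 0.001, -0.005]
force: [-3.8, 0.3, 9.8]
gripper_width: -0.0001
grip_force: 5.0
```

Emit:
{"fn": "carry_out", "kwargs": {"slide": [[0,0.2,0],[0,0.5,0],[0,0.8,0],[0,1.1,0],[0,1.4,0],[0,1.7,0],[0,1.9,0],[0,1.9,0],[0,1.9,0]], "delta_rot": [[0,0,0],[0,0,0],[0,0,0],[0,0,0],[0,0,0],[0,0,0],[0,0,0],[0,0,0],[0,0,0]]}}

```text
time: 3.73
tcp_pos: [0.558, 0.039, 0.0618]
eef_rot: [0.998, -0.067, -0.0, -0.005]
force: [-8.3, 0.7, 13.5]
gripper_width: -0.0002
grip_force: 6.9
```

```bash
python3 - <<'E'
from h import *
from workcell import ctrl
c=ctrl.capture("side");cv2.imwrite("pics/s1.png",cv2.resize(c["image"][150:280,150:300,::-1],None,fx=4,fy=4))
c=ctrl.capture("top");cv2.imwrite("pics/t1.png",cv2.resize(c["image"][170:310,190:350,::-1],None,fx=4,fy=4))
E
```

```text
(no output)
```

View pics/s1.png

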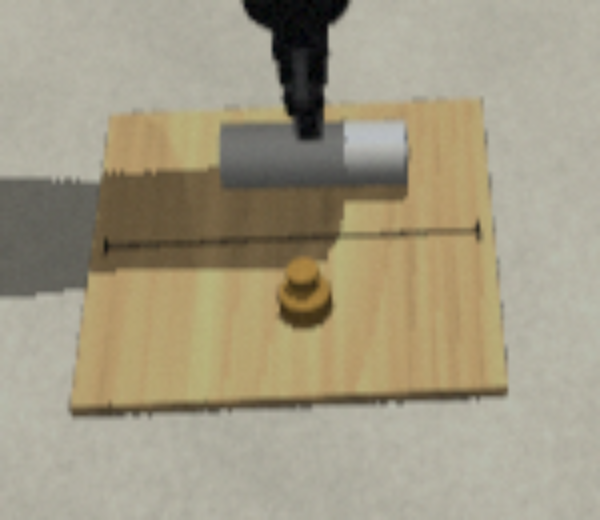

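The tip moved 19 mm while pressing about 13 N, and the roller has rolled towards the line. It stays parallel to the line and nothing else has moved. I'll keep stroking.

Emit:
{"fn": "carry_out", "kwargs": {"slide": [[0,0.1,-0.4],[0,0,-0.8],[0,-0.7,-0.8],[0,-1.4,-0.8],[0,-1.4,-0.5],[0,-1.4,-0.2],[0,-1.4,-0.05],[0,-1.4,0],[0,-1.4,0]], "delta_rot": [[0,0,0],[0,0,0],[0,0,0],[0,0,0],[0,0,0],[0,0,0],[0,0,0],[0,0,0],[0,0,0]]}}

```text
time: 4.58
tcp_pos: [0.5604, 0.053, 0.0616]
eef_rot: [0.998, -0.067, 0.0, -0.006]
force: [-3.7, 2.4, 10.6]
gripper_width: 0.0
grip_force: 5.5
```

Emit:
{"fn": "carry_out", "kwargs": {"slide": [[0,0.2,0],[0,0.5,0],[0,0.8,0],[0,1.1,0],[0,1.4,0],[0,1.7,0],[0,2.0,0],[0,2.3,0],[0,2.6,0],[0,2.6,0],[0,2.6,0]], "delta_rot": [[0,0,0],[0,0,0],[0,0,0],[0,0,0],[0,0,0],[0,0,0],[0,0,0],[0,0,0],[0,0,0],[0,0,0],[0,0,0]]}}

```text
time: 5.5
tcp_pos: [0.556, 0.0271, 0.0618]
eef_rot: [0.998, -0.067, -0.0, -0.005]
force: [-11.3, 2.0, 20.0]
gripper_width: 0.0002
grip_force: 9.6
```

Emit:
{"fn": "carry_out", "kwargs": {"slide": [[0,0.1,-0.5],[0,-0.7,-1.2],[0,-2,-1.6],[0,-4,-2],[0,-6,-2],[0,-6,-2],[0,-6,-2]], "delta_rot": [[0,0,0],[0,0,0],[0,0,0],[0,0,0],[0,0,0],[0,0,0],[0,0,0]]}}

```text
time: 6.08
tcp_pos: [0.5632, 0.0734, 0.0808]
eef_rot: [0.998, -0.056, 0.0, -0.011]
force: [-0.2, 0.5, -0.2]
gripper_width: 0.0001
grip_force: 0.0
```

```bash
python3 - <<'E'
from h import *
from workcell import ctrl
c=ctrl.capture("side");cv2.imwrite("pics/s2.png",cv2.resize(c["image"][150:280,150:300,::-1],None,fx=4,fy=4))
np.savez("s2.npz",**c)
c=ctrl.capture("top");cv2.imwrite("pics/t2.png",cv2.resize(c["image"][170:310,190:350,::-1],None,fx=4,fy=4));np.savez("t2.npz",**c)
E
```

```text
(no output)
```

View pics/s2.png

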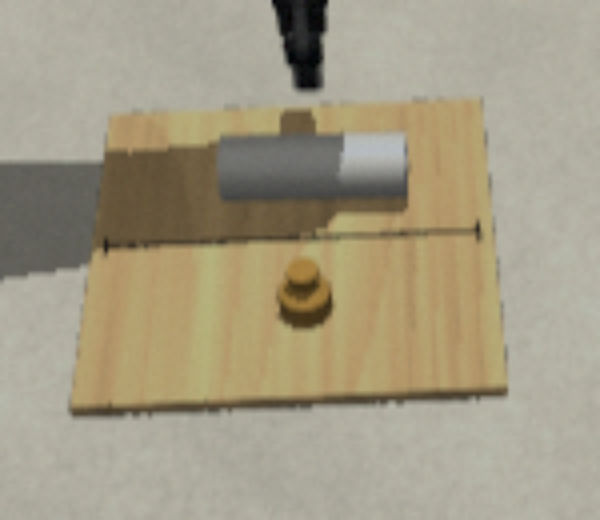

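View pics/t2.png

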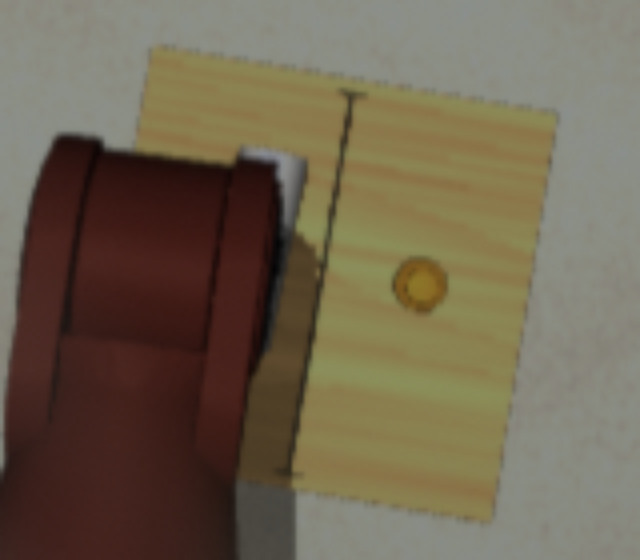

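Side view: the roller is clear and parallel, from (220,167) to (407,167) in the crop, still short of the line at v≈240. In the top view the arm hides it, so I'll measure in the side view and check that against the start pose.

```bash
python3 - <<'E'
from h import *
L=np.load("L.npy")
c=dict(np.load("side0.npz"));report(c,L,(190,174,275,247))
c=dict(np.load("s2.npz"));report(c,L,(190,180,268,247))
E
```

```text
roller [0.5665 0.0067] len 0.2513 [190, 174, 85, 45, 1070] in line x,y 0.0298 0.0275 ang -0.066 yaw -0.212
roller [0.5565 0.0309] len 0.1424 [204, 183, 48, 17, 752] in line x,y 0.0164 0.0501 ang -0.066 yaw -0.213
```

```bash
python3 - <<'E'
from h import *
L=np.load("L.npy")
c=dict(np.load("side0.npz"));report(c,L,(200,176,258,203))
c=dict(np.load("s2.npz"))
for uv in ((150+106/4,150+245/4),(150+478/4,150+230/4)): print(cast(c,uv,.012))
print(L)
y=np.array([.146,.989]);togo([*(np.array([.5565,.0309])+.0065*y),.062],-.155)
E
```

```text
roller [0.5542 0.0587] len 0.1568 [200, 176, 52, 19, 785] in line x,y 0.0101 0.0772 ang -0.066 yaw -0.213
[0.3979693  0.00287285]
[ 0.67123182 -0.03996633]
[[ 0.39386682  0.00435725]
 [ 0.67195409 -0.03675768]]
slide [-0.16  3.59  1.79] rot [-0.021  0.001  0.041]
```

```bash
python3 - <<'E'
from workcell import ctrl
s=ctrl.state();print(s["joint_positions"],s["tcp_pos"],s["time"])
E
```

```text
[-0.11412028  0.03067686 -0.25343519  1.28748384  0.02148161  3.14116828] [0.56305787 0.07246932 0.08068345] 6.1833
```

Emit:
{"fn": "carry_out", "kwargs": {"slide": [[0,1.5,0],[0,3,0],[0,4.9,0],[0,4.9,0.6],[0,4.9,1.2],[0,4.9,1.2],[0,4.9,1.2]], "delta_rot": [[0,0,0],[0,0,0],[0,0,0],[0,0,0],[0,0,0],[0,0,0],[0,0,0]]}}

```text
time: 6.77
tcp_pos: [0.5572, 0.0247, 0.0673]
eef_rot: [0.998, -0.056, -0.0, -0.011]
force: [-0.4, 0.1, 0.0]
gripper_width: 0.0001
grip_force: 0.0
```

```bash
python3 - <<'E'
from h import *
from workcell import ctrl
s=ctrl.state();print(s["joint_positions"],s["tcp_pos"],s["time"])
y=np.array([.146,.989]);togo([*(np.array([.5565,.0309])+.0065*y),.062],-.155)
E
```

```text
[-0.20239519  0.01254645 -0.2966403   1.26514851  0.02183043  3.05212404] [0.55721837 0.02471521 0.06728733] 6.7667
slide [-0.12 -1.24  0.56] rot [-0.022  0.002  0.042]
```

Emit:
{"fn": "carry_out", "kwargs": {"slide": [[-0.1,-1.2,0],[-0.1,-1.2,0.2],[-0.1,-1.2,0.4],[-0.1,-1.2,0.55],[-0.1,-1.2,0.6],[-0.1,-1.2,0.6]], "delta_rot": [[-0.02,0,0],[-0.02,0,0],[-0.02,0,0],[-0.02,0,0],[-0.02,0,0],[-0.02,0,0]]}}

```text
time: 7.27
tcp_pos: [0.5581, 0.0362, 0.0622]
eef_rot: [0.998, -0.057, -0.0, -0.001]
force: [0.9, -0.2, -0.5]
gripper_width: -0.0003
grip_force: 0.0
```

Emit:
{"fn": "carry_out", "kwargs": {"slide": [[0,0,0.06],[0,0,0.12],[0,0,0.12]], "delta_rot": [[0,0,0],[0,0,0],[0,0,0]]}}

```text
time: 7.52
tcp_pos: [0.5583, 0.0362, 0.0619]
eef_rot: [0.998, -0.057, 0.0, -0.001]
force: [-2.9, 0.8, 6.5]
gripper_width: 0.0001
grip_force: 3.1
```

Emit:
{"fn": "carry_out", "kwargs": {"slide": [[0,0.2,0.03],[0,0.5,0.03],[0,0.8,0.03],[0,1.1,0.03],[0,1.4,0.03],[0,1.7,0.03],[0,2.0,0.03],[0,2.3,0.03],[0,2.5,0.03],[0,2.5,0.03],[0,2.5,0.03]], "delta_rot": [[0,0,0],[0,0,0],[0,0,0],[0,0,0],[0,0,0],[0,0,0],[0,0,0],[0,0,0],[0,0,0],[0,0,0],[0,0,0]]}}

```text
time: 8.43
tcp_pos: [0.5552, 0.0112, 0.0618]
eef_rot: [0.998, -0.057, -0.0, -0.001]
force: [-5.9, 1.0, 9.4]
gripper_width: 0.0003
grip_force: 4.8
```

Emit:
{"fn": "carry_out", "kwargs": {"slide": [[0,0.1,-0.4],[0,0,-0.8],[0,-0.7,-0.8],[0,-1.2,-0.8],[0,-1.2,-0.5],[0,-1.2,-0.2],[0,-1.2,-0.05],[0,-1.2,0],[0,-1.2,0]], "delta_rot": [[0,0,0],[0,0,0],[0,0,0],[0,0,0],[0,0,0],[0,0,0],[0,0,0],[0,0,0],[0,0,0]]}}

```text
time: 9.18
tcp_pos: [0.5567, 0.0236, 0.0618]
eef_rot: [0.998, -0.056, 0.0, -0.001]
force: [-6.0, 1.3, 12.4]
gripper_width: 0.0002
grip_force: 6.4
```

Emit:
{"fn": "carry_out", "kwargs": {"slide": [[0,0.2,0],[0,0.5,0],[0,0.8,0],[0,1.1,0],[0,1.4,0],[0,1.7,0],[0,2.0,0],[0,2.3,0],[0,2.5,0],[0,2.5,0],[0,2.5,0]], "delta_rot": [[0,0,0],[0,0,0],[0,0,0],[0,0,0],[0,0,0],[0,0,0],[0,0,0],[0,0,0],[0,0,0],[0,0,0],[0,0,0]]}}

```text
time: 10.1
tcp_pos: [0.5525, -0.0013, 0.0617]
eef_rot: [0.998, -0.056, -0.001, -0.001]
force: [-13.4, 0.8, 17.8]
gripper_width: -0.0001
grip_force: 9.1
```

Emit:
{"fn": "carry_out", "kwargs": {"slide": [[0,0.1,-0.4],[0,0,-1],[0,-1.5,-1.5],[0,-3,-1.5],[0,-3.5,-1.5],[0,-3.5,-1.5]], "delta_rot": [[0,0,0],[0,0,0],[0,0,0],[0,0,0],[0,0,0],[0,0,0]]}}

```text
time: 10.6
tcp_pos: [0.5579, 0.0342, 0.0757]
eef_rot: [0.998, -0.056, -0.0, -0.001]
force: [-0.0, 0.4, 0.5]
gripper_width: -0.0001
grip_force: 0.0
```

```bash
python3 - <<'E'
from h import *
from workcell import ctrl
L=np.load("L.npy")
c=ctrl.capture("side");cv2.imwrite("pics/s3.png",cv2.resize(c["image"][150:280,150:300,::-1],None,fx=4,fy=4))
np.savez("s3.npz",**c);report(c,L,(190,185,266,247))
E
```

```text
roller [0.5528 0.0052] len 0.1404 [204, 189, 48, 17, 776] in line x,y 0.0166 0.0241 ang -0.065 yaw -0.212
```

View pics/s3.png

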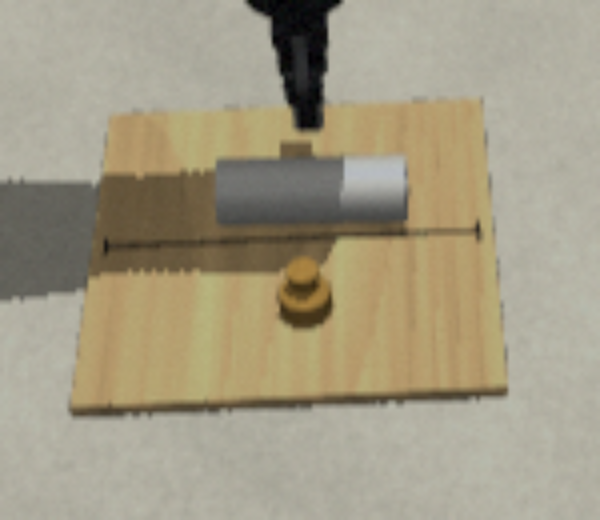

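The roller is parallel to the line, about 25 mm short of it, and nothing else has moved. Two more strokes will nearly centre it.

Emit:
{"fn": "carry_out", "kwargs": {"slide": [[0,1.2,0],[0,2.3,0.3],[0,2.3,0.7],[0,2.3,1.1],[0,2.3,1.4],[0,2.3,1.5],[0,2.3,1.5]], "delta_rot": [[0,0,0],[0,0,0],[0,0,0],[0,0,0],[0,0,0],[0,0,0],[0,0,0]]}}

```text
time: 11.23
tcp_pos: [0.5552, 0.0105, 0.0619]
eef_rot: [0.998, -0.057, 0.0, -0.001]
force: [-6.0, 1.4, 12.7]
gripper_width: -0.0003
grip_force: 6.2
```

Emit:
{"fn": "carry_out", "kwargs": {"slide": [[0,0.2,0],[0,0.5,0],[0,0.8,0],[0,1.1,0],[0,1.4,0],[0,1.7,0],[0,2.0,0],[0,2.2,0],[0,2.4,0],[0,2.4,0],[0,2.4,0]], "delta_rot": [[0,0,0],[0,0,0],[0,0,0],[0,0,0],[0,0,0],[0,0,0],[0,0,0],[0,0,0],[0,0,0],[0,0,0],[0,0,0]]}}

```text
time: 12.15
tcp_pos: [0.5514, -0.0131, 0.0617]
eef_rot: [0.998, -0.056, -0.001, -0.001]
force: [-10.4, 1.2, 16.5]
gripper_width: -0.0001
grip_force: 8.1
```

Emit:
{"fn": "carry_out", "kwargs": {"slide": [[0,0.1,-0.4],[0,0,-0.8],[0,-0.7,-0.8],[0,-1.2,-0.8],[0,-1.2,-0.5],[0,-1.2,-0.2],[0,-1.2,-0.05],[0,-1.2,0],[0,-1.2,0]], "delta_rot": [[0,0,0],[0,0,0],[0,0,0],[0,0,0],[0,0,0],[0,0,0],[0,0,0],[0,0,0],[0,0,0]]}}

```text
time: 12.9
tcp_pos: [0.5539, -0.0014, 0.0618]
eef_rot: [0.998, -0.056, 0.0, -0.001]
force: [-5.3, 1.9, 13.1]
gripper_width: 0.0003
grip_force: 6.8
```

Emit:
{"fn": "carry_out", "kwargs": {"slide": [[0,0.2,0],[0,0.5,0],[0,0.8,0],[0,1.1,0],[0,1.4,0],[0,1.7,0],[0,2.0,0],[0,2.2,0],[0,2.4,0],[0,2.4,0],[0,2.4,0]], "delta_rot": [[0,0,0],[0,0,0],[0,0,0],[0,0,0],[0,0,0],[0,0,0],[0,0,0],[0,0,0],[0,0,0],[0,0,0],[0,0,0]]}}

```text
time: 13.82
tcp_pos: [0.5499, -0.0252, 0.0617]
eef_rot: [0.998, -0.056, -0.001, -0.001]
force: [-12.5, 0.3, 18.2]
gripper_width: 0.0
grip_force: 9.3
```

Emit:
{"fn": "carry_out", "kwargs": {"slide": [[0,0.1,-0.4],[0,0,-1],[0,-1.5,-2],[0,-3,-4],[0,-3.5,-6],[0,-3.5,-6],[0,-3.5,-6]], "delta_rot": [[0,0,0],[0,0,0],[0,0,0],[0,0,0],[0,0,0],[0,0,0],[0,0,0]]}}

```text
time: 14.4
tcp_pos: [0.5561, 0.0095, 0.1219]
eef_rot: [0.998, -0.056, 0.001, -0.001]
force: [0.4, -0.9, 0.2]
gripper_width: -0.0003
grip_force: 0.0
```

```bash
python3 - <<'E'
from h import *
from workcell import ctrl
L=np.load("L.npy")
c=ctrl.capture("side");cv2.imwrite("pics/s4.png",cv2.resize(c["image"][150:280,150:300,::-1],None,fx=4,fy=4))
np.savez("s4.npz",**c);report(c,L,(190,188,266,247))
c=ctrl.capture("wrist");cv2.imwrite("pics/w4.png",c["image"][:,:,::-1])
np.savez("w4.npz",**c)
E
```

```text
roller [ 0.5482 -0.0185] len 0.1422 [203, 194, 49, 18, 810] in line x,y 0.0155 -0.0 ang -0.024 yaw -0.17
```

View pics/w4.png

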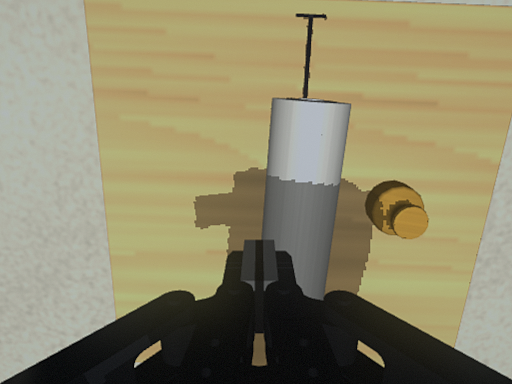

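The roller now lies over the line, with the far line stub at u 305–311 and the roller's far end at u 272–350. I'll check the offset in this close view.

```bash
python3 - <<'E'
from h import *
c=dict(np.load("w4.npz"));a=cast(c,(311,18),.012);b=cast(c,(305,95),.012)
print("line in wrist",a,b,"L",np.load("L.npy"))
d=(b-a)/np.linalg.norm(b-a);L=np.load("L.npy");dl=(L[1]-L[0])/np.linalg.norm(L[1]-L[0]);n=np.array([-dl[1],dl[0]])
img=c["image"];h=cv2.cvtColor(img,cv2.COLOR_RGB2HSV)
for v in(110,130,150,170):
    u=np.flatnonzero((h[v,:,1]<60)&(h[v,:,2]>70));u=u[(u>230)&(u<390)]
    # tangent rays in plane normal to axis: angle bisector meets axis height
    p=cast(c,((u[0]+u[-1])/2,v),.037);print(u[0],u[-1],p,"off wrist line",((p-a)@n).round(4),"off L",((p-L[0])@n).round(4))
E
```

```text
line in wrist [ 0.66891016 -0.03853323] [ 0.62051488 -0.03101095] L [[ 0.39386682  0.00435725]
 [ 0.67195409 -0.03675768]]
272 349 [ 0.61179992 -0.03071525] off wrist line -0.0006 off L -0.0028
270 346 [ 0.5993073  -0.02822684] off wrist line 0.0 off L -0.0022
268 344 [ 0.58634404 -0.02598141] off wrist line 0.0003 off L -0.0019
267 341 [ 0.57292319 -0.02365672] off wrist line 0.0007 off L -0.0015
```

```bash
python3 -c "
from workcell import ctrl;print(ctrl.hand_in())"
```

```text
the job is handed in; nothing more can be done
None
```

The roller was rolled onto the line in six short fingertip strokes and lies about 1–3 mm from it, roughly 0.03 rad off its direction and about 16 mm from its middle; I handed it in at about 15 s with the gripper clear, and saw no sign that the weight, can or wrench had moved.

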